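# Stamp the unstamped parcel and hold the stamp down

### The job

One of the two parcels on the packing bench has not been stamped yet: the red printed box on its label is still empty. Pick up the self-inking stamp by its handle, set it squarely over that empty box so that its foot covers it, press the handle down against its spring to the stop without crushing the carton, and finish like that, still holding the stamp fully down. Do not press the stamp anywhere else, and leave both parcels and the other things on the bench where they are.

Things in the scene. Friction and masses are not known exactly. Their poses are not given: they have to be found in the camera images.
- stamp: The loose self-inking stamp, standing upright on the bench, 0.18 kg. This is its grey foot frame, 64 mm (its x) by 44 mm (its y); origin at the centre of the foot's underside, z up. Above it is the black sprung handle: a shoulder 72 x 44 mm, 56 to 66 mm above the underside when up, and on it the grip (see stamp_top). Half a turn makes no difference.
- stamp_handle (a joint): How far the stamp's handle is pushed down towards its foot: 0 = up (at rest), 0.018 m = fully down on its stop. A spring returns it: about 3 N is needed to start it and about 11 N at the stop. The foot stays where it stands while the handle and everything on it go down by this amount.
- stamp_top (a point): Centre of the top of the stamp's handle (red plate), 110 mm above the foot's underside when the handle is up; moves down with the handle. Axes as the stamp. Below it the upright black grip, 58 mm along x, 28 mm along y, reaches from 108 down to 66 mm above the underside: pinch it from above across its 28 mm (along y).
- parcel: The parcel to be stamped: a closed brown carton 200 (its x) x 150 (y) x 85 mm high, 1.3 kg, loose on the bench (it would crush under about 60 N from the stamp), with a white label 150 x 104 mm on top. The origin is the centre of its underside, z up.
- empty_box (a point): Centre of the empty box, 64 mm (x) x 44 mm (y), outlined in red on the label of the parcel to be stamped, the size of the stamp's foot; 85 mm above the bench, on the parcel's top face, 32 mm towards -x from the parcel's centre. Its axes are the parcel's. The stamp belongs with its long side along this x, either way round.
- parcel_done: The other parcel, already stamped (a blue mark with a tick in its red box): brown carton 200 x 150 x 60 mm high, 1.0 kg, loose; origin at the centre of its underside. Leave alone.
- ink_bottle: Small white ink bottle with blue cap, 32 mm diameter, 75 mm high, loose; origin at the centre of its underside. Leave alone.
- tape_gun: Packing-tape gun with a red handle lying on its side, about 150 x 230 x 55 mm, loose; origin on the bench under the tape roll. Leave alone.
- marker: Marker pen, 120 mm long, 18 mm thick, lying along its x, loose; origin on the bench under its middle. Leave alone.
- tape_roll: Spare roll of tape lying flat, 96 mm diameter, 48 mm high, loose; origin at the centre of its underside. Leave alone.
Not all that is in view belongs to the job. Of the things that look like the stamp, take the one that is farthest to the robot's right at the start.

How it is judged (in metres and radians):
On the way:
1. the stamp is picked up, its foot more than 2 cm above the bench, its handle still up (height (world z) of stamp above 0.02 m and value of joint stamp_handle below 0.008 m and contact force between the fingers and stamp above 1 N and contact force between stamp and parcel below 0.2 N), for 0.2 s.
At the end, for the whole second after the job is handed in: Fingers still on the stamp, handle at least 16 of 18 mm down; foot at rest flat on the parcel (4 mm, tilt 0.1 rad) with over 7 N, centred on the empty box within 9 mm in x and y, parallel within 10 degrees; parcels and other things within 2.5 cm of their starts (value of joint stamp_handle above 0.016 m and not (x of stamp in the frame of empty_box above 0.009 m or x of stamp in the frame of empty_box below -0.009 m or y of stamp in the frame of empty_box above 0.009 m or y of stamp in the frame of empty_box below -0.009 m) and angle between the x axis of stamp and the x axis of parcel, either way round below 0.175 rad and angle between stamp's own z axis and vertical below 0.1 rad and z of stamp in the frame of empty_box between -0.004 and 0.004 m and contact force between stamp and parcel above 7 N and contact force between the fingers and stamp above 3 N and linear speed of stamp below 0.02 m/s and distance of each of parcel, parcel_done, ink_bottle, tape_gun, marker, tape_roll from where it was at the start of the episode below 0.025 m); the arm keeps its last pose, push and grip.
It fails at once if the stamp is pressed (more than 8 mm) anywhere but over the empty box of the unstamped parcel (value of joint stamp_handle above 0.008 m and ((x of stamp in the frame of empty_box above 0.012 m or x of stamp in the frame of empty_box below -0.012 m or y of stamp in the frame of empty_box above 0.012 m or y of stamp in the frame of empty_box below -0.012 m) or z of stamp in the frame of empty_box above 0.012 m or z of stamp in the frame of empty_box below -0.012 m)).
It fails at once if the carton is crushed (stamp pressed on it with more than 60 N) (contact force between stamp and parcel above 60 N).
It fails at once if a parcel is shoved more than 2.5 cm (distance of any of parcel, parcel_done from where it was at the start of the episode above 0.025 m).
It fails at once if another thing on the bench is moved more than 2.5 cm (distance of any of ink_bottle, tape_gun, marker, tape_roll from where it was at the start of the episode above 0.025 m).
It also fails if it takes over 48 s, if anything falls off the work surface, if the arm or the gripper's body presses on something with over 40 N, if the wrist force passes 120 N, or if a joint passes its speed limit or range.

### The arm

A 7-joint arm with a two-finger parallel gripper is mounted at the origin on the work surface. World frame = base frame: x ahead of the robot, y to its left, z up, the work surface at z = 0. Lengths are in mm, angles in rad, forces in N, time in s.
With the tool pointing down it reaches from about 425 to 875 mm from the base axis. Payload 9.9 kg.
Tool frame: the origin (TCP) lies on the centre line of the jaws, within the pads' length; the fingertips stand 8 mm ahead of it and the grasp point (between the pads) lies 11 mm behind it; z points along the fingers, y is the line along which they close (so a half turn about z gives the same grasp; the last joint's range is limited). The gripper opens to 85 mm and grips with 20 to 120 N. Pads are 22 mm wide; open, the fingers measure 114 mm over their backs; the gripper's body (76 mm by 85 mm) begins 54 mm behind the grasp point. The pads swing forward as they close: fully open they stand 13 mm farther back than shut.
Start: joints at [-1.419, 0.576, 0.025, 1.437, -0.015, 1.129, -0.057], TCP at [157.686, 656.326, 239.289] pointing down, gripper open.
Joint ranges: [-2.76, 2.76], [-0.34, 2.15], [-1.52, 1.57], [0.19, 2.46], [-1.09, 4.23], [0.17, 1.99], [-2.82, 2.82]. Speed limits (rad/s): [2.22, 2.22, 3.01, 3.01, 3.14, 3.14, 3.14].

### API

Orientations are given as a unit quaternion [x, y, z, w].
In Python, from rig import bot, viewer gives the robot as it stands.
- The arm moves only by the tool send_rows, never from a script. Its argument "series" is a list of rows, each a list of 7 numbers: the opening, from 0 (shut) to 1 (fully open), then the shift along the world's x, y, z in cm, then the turn, a rotation vector about the world's x, y, z in rad. A call has exactly 8 rows; each row is the pose to reach, as a shift and turn from the pose commanded when the call began; what a row does not reach only later rows make up. A row lasts 1/10 s, in which the tool goes at most 50 mm and 8.59 degrees, less where a joint would pass 70% of its speed; a pose out of reach is approached as far as the arm can. A call with a gripper value outside its range is refused whole. The fingers move at their own pace and stop on an object; "newtons" is the grip in N (left out, the last holds). Time passes only in rows, so rows that repeat a pose let the fingers close, or fill a call up. It gives the time, the measured TCP pose, the force, the opening and the grip force at its end, in the units of the state.
- bot.get_obs(): the state, without advancing time (a new reading comes with each control period).
- viewer.read_camera(name): name is "side" or "top"; returns the picture (420x560x3 uint8, red, green, blue); there is no depth.
- viewer.camera_params(name): a dict with "vertical_fov" (degrees; the focal length in pixels is half the picture's height over the tangent of half this angle, whatever the lens; pixels are square), "cx", "cy" (the principal point, pixels), "k1" (the pictures are not rectified: a ray, as slopes to the right and down, at radius r is drawn at 1 + k1 r^2 times it, then the intrinsics apply), "R" (3x3) and "t" (3): a world point X has camera coordinates R X + t. Camera axes: x right, y down, z forward; pixel columns grow to the right and rows downward; lengths in mm; the calibration is good to about 2 mm. A picture is of the moment at which its call begins. camera_params takes no time and is no camera call.
- bot.finish_job(): hands the job in; it is judged then, once.
The state is a dict: "t": time; "q": joint angles; "joint_vel": joint speeds; "joint_torque": joint torques, N m; "tcp_pos": TCP position; "tcp_rot": TCP orientation; "wrist_force": force on the tool from outside, world axes, zero at the start; "torque": the same for the moment, N m; "width": opening from 0.0 (shut) to 1.0 (fully open); "finger_force": force on a finger pad.
Only numpy, scipy, OpenCV 4.12 (cv2) and the standard library are available. Lean on these libraries where they do the work, as an engineer would, in place of code of your own. Each camera call takes 0.05 s, during which the arm holds its last target. There are 200 camera calls.

## Working session

There is one attempt and no reset: what is moved stays moved. The work goes in short steps, Python scripts to look and compute and a tool call to move; the robot and the scene stay as the last step left them, time stands still between calls to the robot, and variables do not carry over. Pictures are saved under pics/ and viewed, at most 10 in all, crops included, and the job is handed in when it is done.

Besides the shell and the picture viewer there is one more tool, called after "Emit:" by a JSON object that holds its "method" and its "body", one argument or row to a line. send_rows: Moves the arm, as the interface text tells. Its arguments: {"type":"object","properties":{"series":{"type":"array","items":{"type":"array","items":{"type":"number"}}},"newtons":{"type":"number"}},"required":["series"]}

```bash
ls; mkdir -p pics
cat > h.py <<'E'
import numpy as np, cv2
from rig import bot, viewer
def rays(cam,uv):
    p=viewer.camera_params(cam); f=210/np.tan(np.radians(p["vertical_fov"])/2)
    uv=np.atleast_2d(np.array(uv,float)); d=(uv-[p["cx"],p["cy"]])/f
    s=d.copy()
    for _ in range(20): s=d/(1+p["k1"]*(s**2).sum(1,keepdims=True))
    R=np.array(p["R"]);t=np.array(p["t"]).ravel()
    D=np.c_[s,np.ones(len(s))]@R; return -R.T@t, D
def onplane(cam,uv,z):
    C,D=rays(cam,uv); return C+D*((z-C[2])/D[:,2:])
def proj(cam,X):
    p=viewer.camera_params(cam); f=210/np.tan(np.radians(p["vertical_fov"])/2)
    c=np.atleast_2d(X)@np.array(p["R"]).T+np.array(p["t"]).ravel(); s=c[:,:2]/c[:,2:]
    return s*(1+p["k1"]*(s**2).sum(1,keepdims=True))*f+[p["cx"],p["cy"]]
def snap(cam,name):
    im=np.ascontiguousarray(viewer.read_camera(cam)[:,:,::-1]); cv2.imwrite(f"pics/{name}.png",im); return im
E
python3 - <<'E'
from h import *
for c in("top","side"):
    snap(c,c+"0"); p=viewer.camera_params(c); print(c,{k:np.round(v,3).tolist() for k,v in p.items()}); print(rays(c,[280,210])[0])
print(bot.get_obs())
E
```

```text
pics
top {'vertical_fov': 53.777, 'cx': 283.109, 'cy': 211.902, 'k1': -0.085, 'R': [[0.001, -1.0, -0.018], [-0.997, 0.0, -0.083], [0.083, 0.018, -0.996]], 't': [-19.485, 499.305, 1524.759]}
[ 370.81644279  -46.63615626 1560.41535105]
side {'vertical_fov': 44.65, 'cx': 277.967, 'cy': 205.125, 'k1': 0.044, 'R': [[-0.996, -0.083, -0.025], [-0.02, 0.502, -0.864], [0.085, -0.861, -0.502]], 't': [501.718, 108.626, 1632.398]}
[ 363.7897322  1392.14159865  926.19851708]
{'t': 0.1, 'q': array([-1.41880394,  0.57645082,  0.02484523,  1.43779201, -0.01497258,
        1.12900326, -0.05649521]), 'joint_vel': array([ 0.0014822 , -0.00195191, -0.00018204, -0.00312431, -0.00244853,
       -0.00201578,  0.00187788]), 'joint_torque': array([ 7.15705304e-03, -7.67310762e+01,  2.25875616e+00, -2.86607105e+01,
        1.60714524e-02,  8.69472715e-03, -4.59211037e-05]), 'tcp_pos': array([157.59934732, 655.95475778, 238.53825913]), 'tcp_rot': array([ 1.17597790e-01,  9.93061036e-01, -7.33518411e-04, -3.73338908e-05]), 'wrist_force': array([0.33804079, 1.02380062, 0.04338156]), 'torque': array([-0.03672013,  0.00744259, -0.02355877]), 'finger_force': 0.0, 'width': 0.997542237120691}
```

View pics/top0.png

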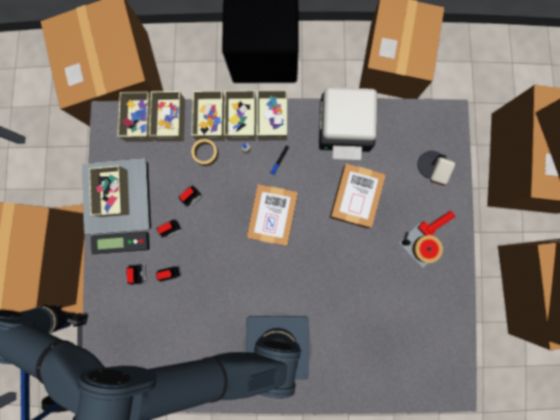

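View pics/side0.png

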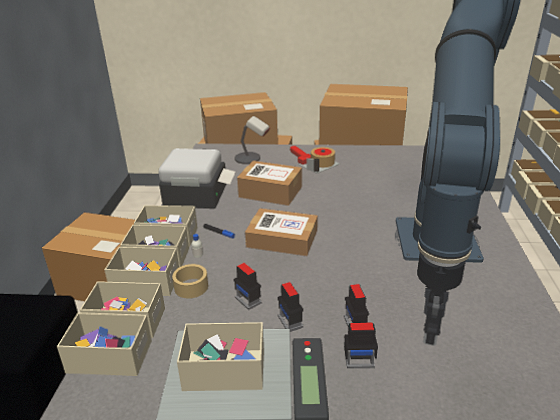

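Top view: four stamp look-alikes (red plates) sit at about (189,195), (168,228), (136,274) and (167,273). Image right is the robot's right (-y), so (189,195) fits. The parcel at (358,195) has an empty red box, and the one at (272,215) has the blue mark. I'll measure these and check with one crop.

```bash
cat > m.py <<'E'
from h import *
def redblobs(im,lo,hi,amin,box=None):
    h=cv2.cvtColor(im,cv2.COLOR_BGR2HSV); m=cv2.inRange(h,(0,150,90),(8,255,255))|cv2.inRange(h,(172,150,90),(180,255,255))
    n,l,s,c=cv2.connectedComponentsWithStats(m)
    return [(np.round(c[i],1),s[i,4],cv2.minAreaRect(np.argwhere(l==i)[:,::-1].astype(np.float32))) for i in range(1,n) if s[i,4]>=amin]
def line(im,cam,z):
    for c,a,r in redblobs(im,0,0,25):
        P=onplane(cam,[r[0]],z)[0]; bx=onplane(cam,cv2.boxPoints(r),z)
        e=bx[1]-bx[0]; g=bx[2]-bx[1]; L,S=(e,g) if np.linalg.norm(e)>np.linalg.norm(g) else (g,e)
        print(cam,c,a,"P",P.round(0),"len",np.linalg.norm(L).round(),np.linalg.norm(S).round(),"ang",(np.degrees(np.arctan2(L[1],L[0]))%180).round(1))
E
python3 - <<'E'
from m import *
t=cv2.imread("pics/top0.png"); s=cv2.imread("pics/side0.png")
line(t,"top",110); line(s,"side",110)
# carton top contours and white labels
h=cv2.cvtColor(t,cv2.COLOR_BGR2HSV)
for nm,lo,hi,z in(("carton",(8,90,80),(22,255,255),85),):
    m=cv2.inRange(h,lo,hi); m[:150]=0;m[260:]=0;m[:,:230]=0;m[:,400:]=0
    for c in cv2.findContours(m,cv2.RETR_EXTERNAL,cv2.CHAIN_APPROX_NONE)[0]:
        if cv2.contourArea(c)>500:
            r=cv2.minAreaRect(c); print(nm,r, onplane("top",cv2.boxPoints(r),z).round(0).tolist())
a=cv2.resize(t[165:300,110:250],None,fx=4,fy=4,interpolation=cv2.INTER_CUBIC)[:540,:]
b=cv2.resize(t[155:245,320:400],None,fx=6,fy=6,interpolation=cv2.INTER_CUBIC)[:, :]
b=cv2.resize(b,(240,270))
o=np.zeros((540,800,3),np.uint8); o[:,:560]=a[:, :560]; o[:270,560:]=b
sc=cv2.resize(s[250:320,220:300],(240,210),interpolation=cv2.INTER_CUBIC); o[280:490,560:]=sc
cv2.imwrite("pics/crop0.png",o)
E
```

```text
top [127.7 122.3] 33 P [821. 548. 110.] len 32.0 14.0 ang 56.4
top [186.  193.7] 100 P [557. 325. 110.] len 53.0 25.0 ang 131.5
top [110.8 200. ] 29 P [536. 601. 110.] len 24.0 19.0 ang 146.9
top [435.6 223.7] 328 P [ 460. -562.  110.] len 130.0 53.0 ang 128.0
top [164.2 227.2] 100 P [438. 401. 110.] len 51.0 24.0 ang 116.5
top [428.8 248.6] 297 P [ 363. -533.  110.] len 67.0 64.0 ang 178.6
top [129.9 275. ] 101 P [268. 521. 110.] len 49.0 22.0 ang 1.2
top [163.3 274.3] 110 P [272. 401. 110.] len 52.0 26.0 ang 104.3
side [299.9 154.3] 172 P [ 454. -390.  110.] len 129.0 98.0 ang 125.8
side [322.5 151.5] 93 P [ 364. -424.  110.] len 66.0 65.0 ang 1.4
side [245.7 268.6] 102 P [559. 326. 110.] len 59.0 26.0 ang 133.0
side [289.4 288.9] 121 P [439. 403. 110.] len 57.0 24.0 ang 116.4
side [357.  290.9] 127 P [273. 402. 110.] len 56.0 25.0 ang 103.3
side [109.7 302.2] 33 P [868. 471. 110.] len 33.0 17.0 ang 64.6
side [361.4 326. ] 161 P [269. 523. 110.] len 52.0 19.0 ang 3.5
side [108.2 341.8] 26 P [820. 602. 110.] len 19.0 18.0 ang 111.2
carton ((271.90386962890625, 214.48077392578125), (41.18438720703125, 54.71640396118164), 11.309932708740234) [[403.0, 111.0, 85.0], [596.0, 73.0, 85.0], [567.0, -72.0, 85.0], [375.0, -33.0, 85.0]]
carton ((357.7461242675781, 195.43075561523438), (42.71271896362305, 56.39482498168945), 15.255120277404785) [[476.0, -187.0, 85.0], [673.0, -242.0, 85.0], [632.0, -391.0, 85.0], [435.0, -334.0, 85.0]]
```

View pics/crop0.png

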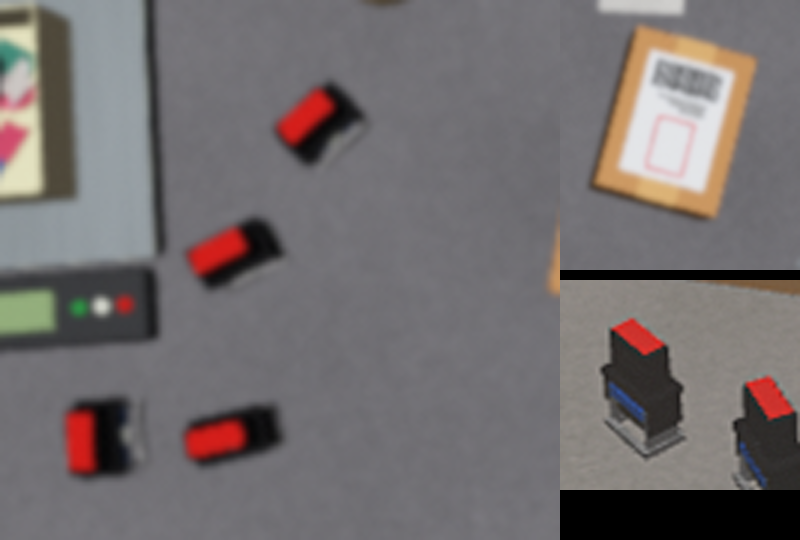

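Crop: the target stamp is the upper one, at (189,195) in the top picture, with the smallest y (325) and so farthest to the robot's right. The other three lie at y 401, 401 and 521. The right-hand parcel's red box is empty. I'll measure the box while starting the approach.

```bash
cat > box.py <<'E'
from h import *
def box(im,cam,roi):
    x0,x1,y0,y1=roi; f=im.astype(int); m=((f[:,:,2]-f[:,:,1])>25)&(f[:,:,0]>110)&(abs(f[:,:,1]-f[:,:,0])<40)
    k=np.zeros_like(m); k[y0:y1,x0:x1]=1; m=(m&k).astype(np.uint8)
    n,l,s,c=cv2.connectedComponentsWithStats(m,connectivity=8); i=1+np.argmax(s[1:,4])
    uv=np.argwhere(l==i)[:,::-1]; P=onplane(cam,uv,85)[:,:2].astype(np.float32)
    r=cv2.minAreaRect(P); b=cv2.boxPoints(r); e=b[1]-b[0]; g=b[2]-b[1]; L=max((e,g),key=np.linalg.norm)
    print(cam,"px",uv.mean(0).round(1),len(uv),"box",np.round(r[0],1),np.round(r[1],1),"ang",np.degrees(np.arctan2(L[1],L[0])).round(1))
E
python3 - <<'E'
from box import *
box(cv2.imread("pics/top0.png"),"top",(340,380,185,222))
box(cv2.imread("pics/side0.png"),"side",(240,300,162,190))
t=cv2.imread("pics/side0.png"); h=cv2.cvtColor(t,cv2.COLOR_BGR2HSV)
print(proj("side",[[523,-280,85],[554,-289,85]]).round(1),proj("top",[[523,-280,85],[554,-289,85]]).round(1))
E
```

```text
top px [366.9 216. ] 16 box [ 480.  -320.5] [16.8 43.5] ang -48.8
side px [284.8 174.1] 13 box [ 500.2 -277.6] [49.9 10.2] ang 69.6
[[278.5 173.5]
 [270.3 172.3]] [[355.6 203.8]
 [358.  195.2]]
```

Emit:
{"method": "send_rows", "body": {
  "series": [
    [1,3,-2.5,0,0,0,-0.1],
    [1,6,-5,0,0,0,-0.2],
    [1,9,-7.5,0,0,0,-0.3],
    [1,12,-10,0,0,0,-0.4],
    [1,15,-12.5,0,0,0,-0.5],
    [1,18,-15,0,0,0,-0.6],
    [1,21,-17.4,0,0,0,-0.6],
    [1,24,-19.9,0,0,0,-0.6]
  ],
  "newtons": 60
}}

```text
t: 0.9
tcp_pos: [398.4, 456.2, 239.0]
tcp_rot: [0.406, 0.914, -0.0, -0.0]
wrist_force: [-0.0, 0.8, 0.1]
width: 0.997
finger_force: 0.0
```

Emit:
{"method": "send_rows", "body": {
  "series": [
    [1,3,-2.5,0,0,0,0],
    [1,6,-5,0,0,0,0],
    [1,9,-7.5,0,0,0,0],
    [1,12,-10,0,0,0,0],
    [1,14,-11.5,0,0,0,0],
    [1,15,-12.3,0,0,0,0],
    [1,16,-13.1,-3,0,0,0],
    [1,16,-13.1,-6,0,0,0]
  ]
}}

```text
t: 1.7
tcp_pos: [559.0, 325.6, 179.1]
tcp_rot: [0.407, 0.914, 0.001, 0.001]
wrist_force: [0.3, 0.0, -0.2]
width: 0.998
finger_force: 0.0
```

Run:
```python
from m import *
o=bot.get_obs(); print(o["q"].round(3),o["tcp_pos"].round(1),o["tcp_rot"].round(3))
t=snap("top","top1"); s=snap("side","side1")
h=cv2.cvtColor(s,cv2.COLOR_BGR2HSV)
line(s,"side",110); print(proj("side",[[558,325.5,110]]),proj("side",[o["tcp_pos"]]))
import box as B
def box2(im,cam,roi):
    x0,x1,y0,y1=roi; f=im[y0:y1,x0:x1].astype(int); w=(f[:,:,2]-(f[:,:,1]+f[:,:,0])/2)*(f[:,:,0]>100)
    m=(w>14).astype(np.uint8); n,l,st,c=cv2.connectedComponentsWithStats(m,connectivity=8)
    for i in range(1,n):
        if st[i,4]<25: continue
        uv=np.argwhere(l==i)[:,::-1]+[x0,y0]; P=onplane(cam,uv,85)[:,:2].astype(np.float32); r=cv2.minAreaRect(P)
        print(cam,"px",uv.mean(0).round(1),len(uv),np.round(r[0],1),np.round(r[1],1),round(r[2],1))
box2(t,"top",(340,380,185,222)); box2(s,"side",(240,305,160,192))
a=cv2.resize(s[190:320,190:330],(560,520),interpolation=cv2.INTER_CUBIC); b=cv2.resize(s[155:205,225:315],(540,300))
o=np.zeros((520,800,3),np.uint8);o[:,:560]=a; o[:133,560:]=cv2.resize(b,(240,133)); o[150:420,560:]=cv2.resize(t[155:245,320:400],(240,270)); cv2.imwrite("pics/crop1.png",o)
```

```text
[-0.723  0.594  0.205  1.602 -0.139  0.957  0.261] [559.  325.6 179.1] [0.407 0.914 0.001 0.001]
side [299.8 154.3] 174 P [ 454. -390.  110.] len 129.0 98.0 ang 125.8
side [322.5 151.5] 91 P [ 364. -424.  110.] len 66.0 65.0 ang 1.4
side [245.7 268.6] 102 P [559. 326. 110.] len 59.0 26.0 ang 133.0
side [289.4 288.9] 121 P [439. 403. 110.] len 57.0 24.0 ang 116.4
side [357.  290.9] 125 P [273. 402. 110.] len 56.0 25.0 ang 103.3
side [361.4 326. ] 161 P [269. 523. 110.] len 52.0 19.0 ang 3.5
[[245.96941116 268.29760796]] [[244.06557029 246.63541329]]
top px [342.  193.5] 88 [ 550.6 -229.3] [18.3 85.9] 78.1
top px [365.4 209.6] 424 [ 503.1 -316.6] [101.3 180.2] 34.6
top px [356.  203.4] 77 [ 524.9 -281.8] [48.5 68.3] 75.9
side px [282.7 168.6] 149 [ 543.6 -302.2] [132.2 175.1] 73.8
side px [277.5 172.7] 79 [ 526.5 -287. ] [57.1 71.1] 72.1
```

View pics/crop1.png

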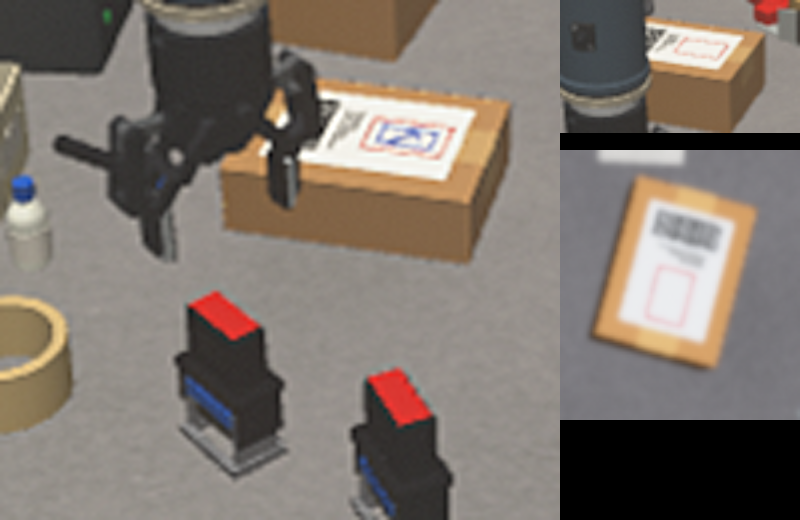

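Crop: the gripper straddles the target stamp, with the fingers either side of its red plate at (246,268) in the side picture. The empty box is at about (356,203) in the top view, world (525,-282), angle about -15°. Descending and gripping.

Emit:
{"method": "send_rows", "body": {
  "series": [
    [1,-0.1,0,-3,0,0,0.01],
    [1,-0.1,0,-6,0,0,0.01],
    [1,-0.1,0,-8.5,0,0,0.01],
    [1,-0.1,0,-9.8,0,0,0.01],
    [0,-0.1,0,-9.8,0,0,0.01],
    [0,-0.1,0,-9.8,0,0,0.01],
    [0,-0.1,0,-9.8,0,0,0.01],
    [0,-0.1,0,-9.8,0,0,0.01]
  ],
  "newtons": 60
}}

```text
t: 2.6
tcp_pos: [557.3, 326.8, 82.7]
tcp_rot: [0.401, 0.916, 0.001, 0.001]
wrist_force: [-2.7, -2.5, 0.9]
width: 0.333
finger_force: 0.9
```

Emit:
{"method": "send_rows", "body": {
  "series": [
    [0,0,0,0,0,0,0],
    [0,0,0,0,0,0,0],
    [0,0,0,0,0,0,0],
    [0,0,0,1,0,0,0],
    [0,0,0,2,0,0,0],
    [0,0,0,4,0,0,0],
    [0,0,0,6,0,0,0],
    [0,0,0,6,0,0,0]
  ]
}}

```text
t: 3.4
tcp_pos: [558.0, 326.8, 144.5]
tcp_rot: [0.401, 0.916, 0.002, 0.001]
wrist_force: [0.9, 0.8, -1.5]
width: 0.32
finger_force: 62.1
```

Run:
```python
from m import *
o=bot.get_obs(); print(o["q"].round(3),o["tcp_pos"].round(1),o["tcp_rot"].round(3),o["width"],o["finger_force"],o["wrist_force"])
s=snap("side","side2"); t=snap("top","top2")
cv2.imwrite("pics/crop2.png",cv2.resize(s[180:320,190:330],(560,560),interpolation=cv2.INTER_CUBIC))
```

```text
[-0.719  0.628  0.193  1.642 -0.146  0.881  0.276] [558.  326.8 144.5] [0.401 0.916 0.002 0.001] 0.3201878103790863 62.07157373428345 [ 0.85779518  0.82694175 -1.54919959]
```

View pics/crop2.png

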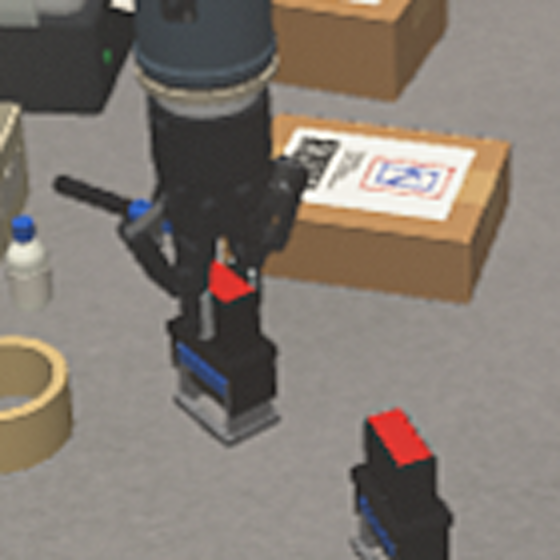

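The stamp is held upright with its foot clear of the bench. Lifting and carrying it across to above the empty box.

Emit:
{"method": "send_rows", "body": {
  "series": [
    [0,0,0,3,0,0,0],
    [0,0,0,6,0,0,0],
    [0,0,-1,9,0,0,0],
    [0,0,-3,11,0,0,0],
    [0,-0.5,-6.5,11,0,0,0.05],
    [0,-0.8,-10,11,0,0,0.1],
    [0,-1,-13.5,11,0,0,0.15],
    [0,-1,-17,11,0,0,0.2]
  ]
}}

```text
t: 4.3
tcp_pos: [545.6, 154.9, 250.2]
tcp_rot: [0.307, 0.952, -0.001, -0.001]
wrist_force: [0.5, -0.8, -1.9]
width: 0.321
finger_force: 62.0
```

Emit:
{"method": "send_rows", "body": {
  "series": [
    [0,-0.3,-4,0,0,0,0.05],
    [0,-0.6,-8,0,0,0,0.1],
    [0,-0.9,-12,0,0,0,0.15],
    [0,-1.2,-16,0,0,0,0.2],
    [0,-1.5,-20,0,0,0,0.25],
    [0,-1.8,-24,0,0,0,0.3],
    [0,-2,-28,0,0,0,0.34],
    [0,-2,-31,0,0,0,0.36]
  ]
}}

```text
t: 5.1
tcp_pos: [525.3, -156.4, 250.4]
tcp_rot: [0.133, 0.991, -0.0, -0.001]
wrist_force: [0.3, 0.1, -1.6]
width: 0.319
finger_force: 61.9
```

Run:
```python
from h import *
o=bot.get_obs(); r=o["tcp_rot"]; print(o["q"].round(3),o["tcp_pos"].round(1),r.round(3),o["width"],o["finger_force"],o["wrist_force"], "stamp x ang",2*np.degrees(np.arctan2(r[1],r[0])))
print("to go cm",((np.array([524.5,-282])-o["tcp_pos"][:2])/10).round(2))
```

```text
[ 0.088  0.381  0.165  1.762 -0.071  1.006  1.584] [ 525.3 -156.4  250.4] [ 0.133  0.991 -0.    -0.001] 0.31908798033171004 61.94459080696106 [ 0.28149359  0.05143806 -1.60425311] stamp x ang 164.74403440144917
to go cm [ -0.08 -12.56]
```

Emit:
{"method": "send_rows", "body": {
  "series": [
    [0,0,-4,0,0,0,0],
    [0,-0.1,-8,0,0,0,0],
    [0,-0.1,-11,0,0,0,0],
    [0,-0.1,-12.5,-1,0,0,0],
    [0,-0.1,-12.5,-3,0,0,0],
    [0,-0.1,-12.5,-5,0,0,0],
    [0,-0.1,-12.5,-6.5,0,0,0],
    [0,-0.1,-12.5,-6.5,0,0,0]
  ]
}}

```text
t: 5.9
tcp_pos: [524.2, -276.6, 183.0]
tcp_rot: [0.132, 0.991, 0.001, -0.003]
wrist_force: [-0.5, -0.1, -2.2]
width: 0.32
finger_force: 62.0
```

Run:
```python
from h import *
o=bot.get_obs(); r=o["tcp_rot"]; print(o["tcp_pos"].round(1),r.round(3),"stamp x ang",2*np.degrees(np.arctan2(r[1],r[0])))
s=snap("side","side3"); t=snap("top","top3")
p=o["tcp_pos"]; a=np.radians(2*np.degrees(np.arctan2(r[1],r[0]))); X=np.array([np.cos(a),np.sin(a)]); Y=np.array([-X[1],X[0]])
zf=p[2]-82.5
F=np.array([[*(p[:2]+u*32*X+v*22*Y),zf] for u,v in((1,1),(1,-1),(-1,-1),(-1,1))]); Q=proj("side",F)
print(Q.round(1).tolist(),zf)
def enl(im,x,y,w,h,k): return cv2.resize(im[y:y+h,x:x+w],None,fx=k,fy=k,interpolation=cv2.INTER_CUBIC)
A=enl(s,225,120,100,80,8); cv2.imwrite("pics/crop3.png",A[:600])
```

```text
[ 524.2 -276.6  183. ] [ 0.132  0.991  0.001 -0.003] stamp x ang 164.83734562276604
[[288.2, 168.7], [284.2, 173.9], [267.6, 171.5], [271.9, 166.5]] 100.46726600754516
```

View pics/crop3.png

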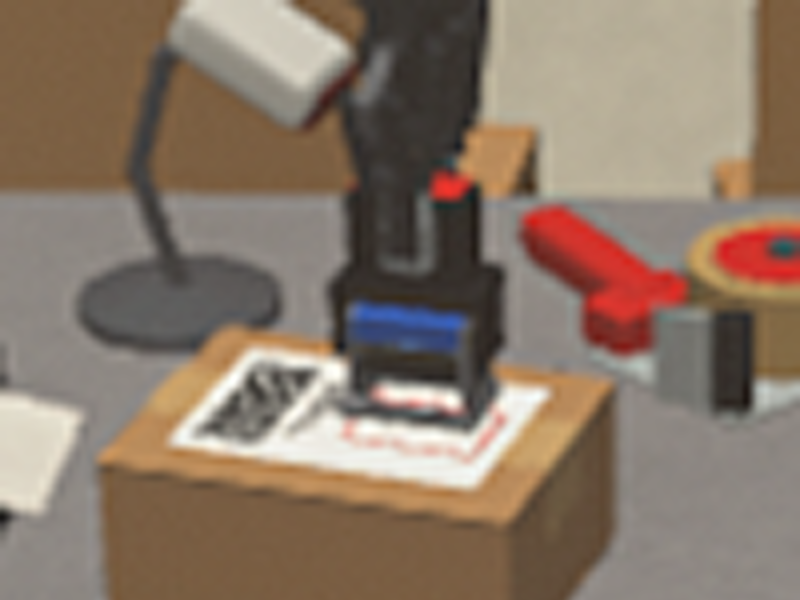

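Crop: the stamp hangs upright over the label with its foot corners at about (267.5,171), (284,173.5) and (287,170) in side pixels. The red box's front edge shows just below and in front of it. I'll compare the two in the same view.

Run:
```python
from h import *
a=np.radians(164.8); X=np.array([np.cos(a),np.sin(a)]); Y=np.array([-X[1],X[0]])
obs=np.array([[267.9,173.5],[283.8,177.5],[288.1,171.9]])
print("obs corners",onplane("side",obs,85).round(1).tolist())
s=cv2.imread("pics/side0.png"); t=cv2.imread("pics/top0.png")
# centre of box: carton top corners / outline extents along box axes, sub-pixel weighted
for im,cam,(x0,x1,y0,y1) in((s,"side",(262,294,165,182)),(t,"top",(348,366,190,216))):
    f=im[y0:y1,x0:x1].astype(float); w=np.clip(f[:,:,2]-(f[:,:,1]+f[:,:,0])/2-8,0,60)
    m=(w>4).astype(np.uint8); n,l,st,c=cv2.connectedComponentsWithStats(m,connectivity=8); i=1+np.argmax(st[1:,4]); 
    uv=np.argwhere(l==i); ww=w[uv[:,0],uv[:,1]]; P=onplane(cam,uv[:,::-1]+[x0,y0],85)[:,:2]
    A=P@X;B=P@Y; q=lambda v:(np.percentile(v,[3,97]))
    qa,qb=q(A),q(B); print(cam,len(uv),"ext",np.diff(qa),np.diff(qb),"centre",(qa.mean()*X+qb.mean()*Y).round(1),"wmean",(ww@P/ww.sum()).round(1))
foot=np.array([[267.5,171],[283.8,173.5],[286.9,170]]); print("foot",onplane("side",foot,100.5).round(1).tolist())
for c in([524.5,-282],[526,-285]): print([ (np.array(c)+u*32*X+v*22*Y).round(1).tolist() for u,v in((-1,-1),(-1,1),(1,-1),(1,1))])
```

```text
obs corners [[561.8, -278.7, 85.0], [501.1, -248.6, 85.0], [488.6, -294.2, 85.0]]
side 299 ext [103.9506979] [138.70439936] centre [ 514.3 -282. ] wmean [ 513.4 -272.2]
top 122 ext [69.49606311] [49.76378605] centre [ 524.9 -282.4] wmean [ 524.5 -282.2]
foot [[561.7, -268.1, 100.5], [500.9, -249.8, 100.5], [491.7, -278.5, 100.5]]
[[561.1, -269.2], [549.6, -311.6], [499.4, -252.4], [487.9, -294.8]]
[[562.6, -272.2], [551.1, -314.6], [500.9, -255.4], [489.4, -297.8]]
```

Box at (525,-282); the foot is a few mm short in y. Shift 4 mm and come down in small steps, watching the force, with a firmer grip.

Emit:
{"method": "send_rows", "body": {
  "series": [
    [0,0,-0.4,0,0,0,0],
    [0,0,-0.4,0,0,0,0],
    [0,0,-0.4,-0.5,0,0,0],
    [0,0,-0.4,-1,0,0,0],
    [0,0,-0.4,-1.3,0,0,0],
    [0,0,-0.4,-1.6,0,0,0],
    [0,0,-0.4,-1.7,0,0,0],
    [0,0,-0.4,-1.7,0,0,0]
  ],
  "newtons": 100
}}

```text
t: 6.8
tcp_pos: [525.6, -282.6, 169.0]
tcp_rot: [0.133, 0.991, 0.0, -0.0]
wrist_force: [0.0, 0.5, -1.8]
width: 0.314
finger_force: 99.6
```

Run:
```python
from h import *
o=bot.get_obs(); print(o["tcp_pos"].round(1),o["tcp_rot"].round(3),o["wrist_force"].round(1),o["torque"].round(2))
s=snap("side","side4"); t=snap("top","top4")
cv2.imwrite("pics/crop4.png",cv2.resize(s[130:190,235:315],None,fx=10,fy=10,interpolation=cv2.INTER_CUBIC))
```

```text
[ 525.6 -282.6  169. ] [ 0.133  0.991  0.    -0.   ] [ 0.   0.5 -1.8] [-0.03 -0.    0.03]
```

View pics/crop4.png

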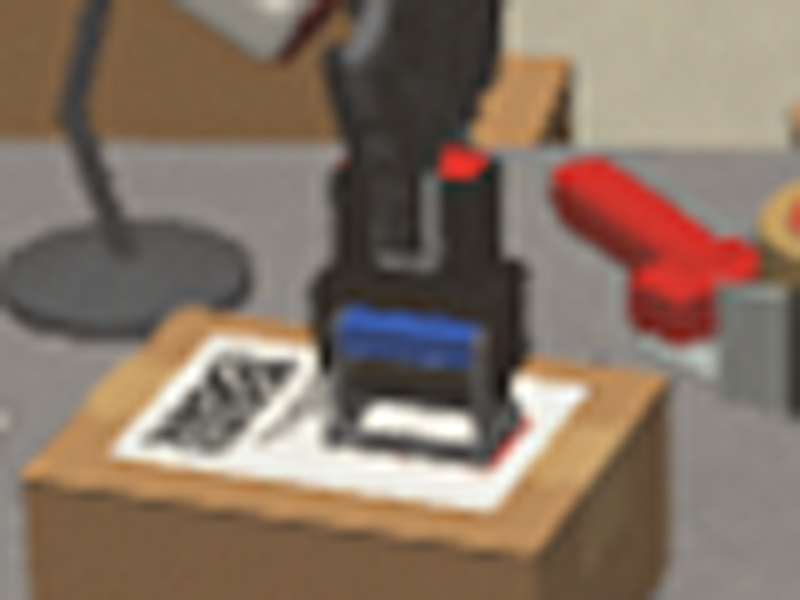

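Crop: the foot sits just over the box. Only a sliver of red shows at the near short end, around (287,173), about 2 mm. Nudge 2 mm in -x, touch down, and start pressing.

Emit:
{"method": "send_rows", "body": {
  "series": [
    [0,-0.2,0,0,0,0,0],
    [0,-0.2,0,0,0,0,0],
    [0,-0.2,0,-0.2,0,0,0],
    [0,-0.2,0,-0.4,0,0,0],
    [0,-0.2,0,-0.6,0,0,0],
    [0,-0.2,0,-0.7,0,0,0],
    [0,-0.2,0,-0.7,0,0,0],
    [0,-0.2,0,-0.7,0,0,0]
  ]
}}

```text
t: 7.7
tcp_pos: [523.8, -282.9, 162.5]
tcp_rot: [0.133, 0.991, -0.0, 0.0]
wrist_force: [-0.7, -0.9, 3.8]
width: 0.315
finger_force: 100.7
```

Run:
```python
from h import *
o=bot.get_obs(); print(o["tcp_pos"].round(1),o["tcp_rot"].round(3),o["wrist_force"].round(1),o["torque"].round(2))
s=snap("side","side5")
cv2.imwrite("pics/crop5.png",cv2.resize(s[130:190,235:315],None,fx=10,fy=10,interpolation=cv2.INTER_CUBIC))
```

```text
[ 523.8 -282.9  162.5] [ 0.133  0.991 -0.     0.   ] [-0.7 -0.9  3.8] [-0.01  0.24  0.01]
```

View pics/crop5.png

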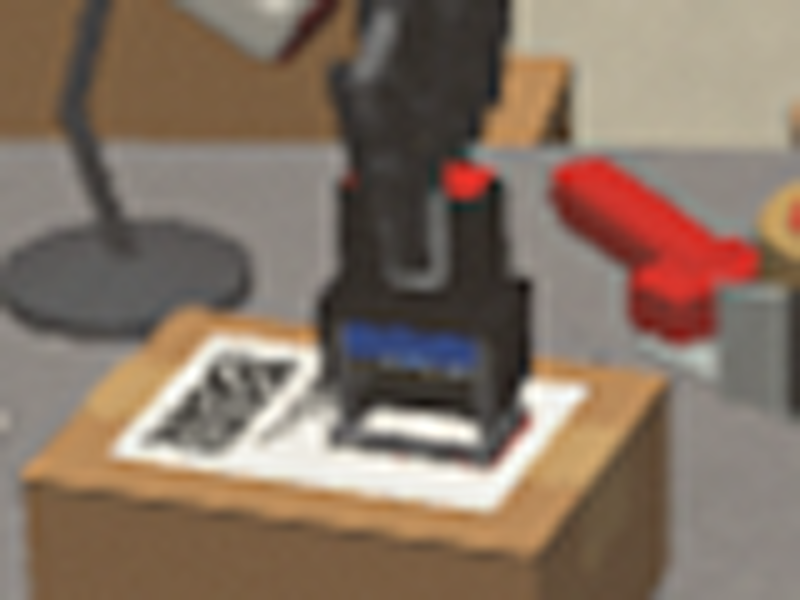

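Crop: the foot is flat on the box, with only a hairline of red at the near right corner, and the handle is already about 5 mm in. Pressing on.

Emit:
{"method": "send_rows", "body": {
  "series": [
    [0,0,0,-0.2,0,0,0],
    [0,0,0,-0.4,0,0,0],
    [0,0,0,-0.6,0,0,0],
    [0,0,0,-0.8,0,0,0],
    [0,0,0,-1,0,0,0],
    [0,0,0,-1.1,0,0,0],
    [0,0,0,-1.2,0,0,0],
    [0,0,0,-1.2,0,0,0]
  ]
}}

```text
t: 8.55
tcp_pos: [523.8, -283.0, 150.8]
tcp_rot: [0.133, 0.991, -0.0, 0.0]
wrist_force: [-2.9, 0.4, 9.9]
width: 0.316
finger_force: 101.6
```

Emit:
{"method": "send_rows", "body": {
  "series": [
    [0,0,0,-0.05,0,0,0],
    [0,0,0,-0.1,0,0,0],
    [0,0,0,-0.1,0,0,0],
    [0,0,0,-0.15,0,0,0],
    [0,0,0,-0.15,0,0,0],
    [0,0,0,-0.15,0,0,0],
    [0,0,0,-0.15,0,0,0],
    [0,0,0,-0.15,0,0,0]
  ]
}}

```text
t: 9.35
tcp_pos: [523.9, -283.0, 150.0]
tcp_rot: [0.133, 0.991, -0.0, 0.001]
wrist_force: [-3.6, 1.1, 15.0]
width: 0.309
finger_force: 102.7
```

Command and pose have now parted and the force is climbing, so it is at the stop. One more millimetre for margin, then check.

Emit:
{"method": "send_rows", "body": {
  "series": [
    [0,0,0,-0.05,0,0,0],
    [0,0,0,-0.1,0,0,0],
    [0,0,0,-0.1,0,0,0],
    [0,0,0,-0.1,0,0,0],
    [0,0,0,-0.1,0,0,0],
    [0,0,0,-0.1,0,0,0],
    [0,0,0,-0.1,0,0,0],
    [0,0,0,-0.1,0,0,0]
  ]
}}

```text
t: 10.15
tcp_pos: [523.9, -283.1, 149.8]
tcp_rot: [0.133, 0.991, -0.0, 0.001]
wrist_force: [-6.0, 1.9, 23.9]
width: 0.315
finger_force: 103.7
```

Run:
```python
from h import *
o=bot.get_obs(); print(o["tcp_pos"].round(1),o["tcp_rot"].round(3),o["wrist_force"].round(1),o["torque"].round(2))
s=snap("side","side6")
cv2.imwrite("pics/crop6.png",cv2.resize(s[130:190,235:315],None,fx=10,fy=10,interpolation=cv2.INTER_CUBIC))
```

```text
[ 523.9 -283.1  149.8] [ 0.133  0.991 -0.     0.001] [-6.   1.9 23.9] [0.77 1.38 0.03]
```

View pics/crop6.png

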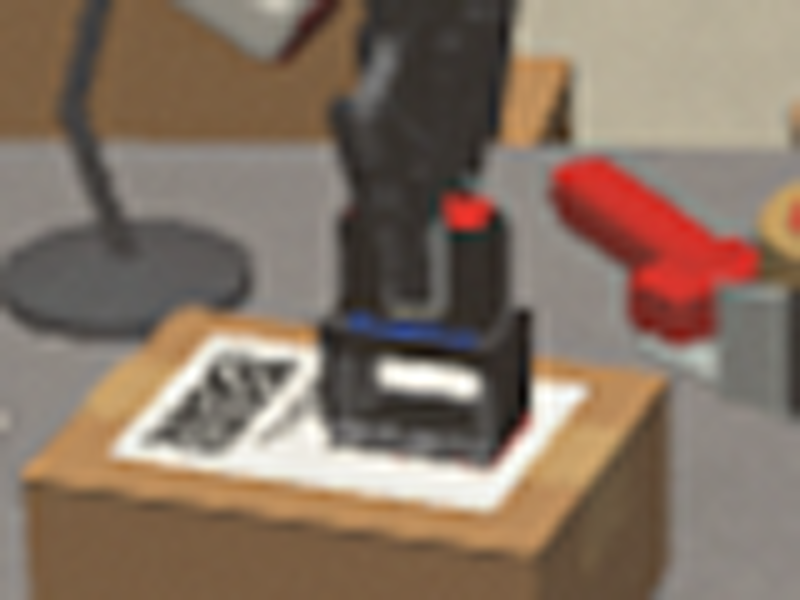

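Crop: the shoulder is down on the foot frame. The foot covers the red box, with the faintest line left at (287,173), and the carton hasn't moved. The push is about 25 N and the pose is steady. Handing in.

```bash
python3 -c "
from rig import bot
print(bot.finish_job())"
```

```text
the job is handed in; nothing more can be done
None
```

I picked up the rightmost stamp, set it over the empty box and pressed its handle to the stop with about 25 N; I handed the job in with the stamp still held down, but no verdict came back.

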